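# Switch off one radio switch with a light touch

## Robot

A 6-joint arm with a two-finger parallel gripper is mounted at the origin on the work surface; the furniture and walls round the work are solid. World frame = base frame: x ahead of the robot, y to its left, z up, the work surface at z = 0. Lengths are in m, angles in rad, forces in N, time in s.
With the tool pointing down it reaches from about 0.25 to 0.775 m from the base axis. Payload 4 kg.
Tool frame: the origin (TCP) lies at the very end of the fingers, on their centre line; the grasp point (between the pads) lies 19 mm behind it (tcp_to_grasp is the distance from the TCP to the grasp point, in m); z points along the fingers, y is the line along which they close (so a half turn about z gives the same grasp; the last joint's range is limited). The gripper opens to 94 mm and grips with 3 to 60 N. Pads are 16 mm wide; open, the fingers measure 119 mm over their backs; the gripper's body (75 mm by 177 mm) begins 78 mm behind the grasp point.
Start: joints at [1.229, 0.087, 1.371, -0, 1.684, -0.103], TCP at [0.13, 0.534, 0.206] pointing down, gripper open.
Joint ranges: [-3.1, 3.1], [-0.76, 2.03], [0.27, 2.55], [-1.08, 4.22], [0.17, 2.65], [-2.57, 2.57]. Speed limits (rad/s): [2.79, 2.79, 3.14, 3.14, 3.14, 3.14].

## Interface

Orientations are given as [roll, pitch, yaw] about the fixed x, y, z axes, in that order (R = Rz(yaw) Ry(pitch) Rx(roll)).
In Python, from bench import * gives the robot as it stands.
- The arm moves only by the tool run_rows, called after "Request:" as name(argument=value, ...), one argument or row to a line, values as JSON. Schema: {"type":"object","properties":{"offsets":{"type":"array","items":{"type":"array","items":{"type":"number"},"minItems":5,"maxItems":5},"minItems":1,"maxItems":20},"only":{"type":"string"},"quiet":{"type":"boolean"},"lines":{"type":"string"}},"required":["offsets"],"additionalProperties":false}. offsets is a list of rows, 1 to 20 of them, each of 5 numbers: the finger opening in m, then dx, dy, dz in normalised numbers (1 is 0.25 m), then a turn about the tool's z in normalised numbers (1 is 180 degrees); each row shifts and turns the commanded pose from where the row before left it, along the tool's axes as they then stand; what a row does not reach is not made up. A row lasts 1/12 s, in which the tool goes at most 0.0417 m and 0.125 rad, less where a joint would pass 70% of its speed; a pose out of reach is approached as far as the arm can. The fingers move at their own pace and stop on an object; the grip force is fixed at half the most. Time passes only in rows, so rows that do not move let the fingers close. The tool returns the time, the measured TCP pose, the force, the opening and the grip force at its end. only (a regular expression) keeps the lines of the reply that match it, lines (a string "A,B") keeps lines A to B, and quiet returns only ok. A shift or turn number past 1, either way, is cut back to 1. Input that does not fit is refused with a message, and nothing moves.
- get_obs(): the state, without advancing time (a new reading comes with each control period).
- snapshot(name): name is "side" or "top" or "wrist"; returns a dict with "color" (420x560x3 uint8, blue, green, red), "fx", "fy", "cx", "cy" (pixels), "extrinsics" (4x4, takes a point from world to camera coordinates). Camera axes: x right, y down, z forward; pixel columns grow to the right and rows downward; lengths in m; the calibration is good to about 2 mm. A picture is of the moment at which its call begins. There is no depth.
- close_job(): hands the job in; it is judged then, once.
The state is a dict: "time": time; "joint_positions": joint angles; "qvel": joint speeds; "joint_torque": joint torques, N m; "tool_pos": TCP position; "ee_rot": TCP orientation; "wrist_force": force on the tool from outside, world axes, zero at the start; "wrist_torque": the same for the moment, N m; "width": finger opening in m; "finger_force": force on a finger pad.
Only numpy, scipy, OpenCV 4.12 (cv2) and the standard library are available. Lean on these libraries where they do the work, as an engineer would, in place of code of your own. Each camera call takes 0.05 s, during which the arm holds its last target. There are 200 camera calls.

## Task

Switch off the dust extractor: with the fingertips, gently press down the raised end with the white dot on the green rocker switch until the rocker has tipped fully over to that side, then draw the hand clear. Leave the yellow and red switches alone, still on, and do not lift or shove the green switch box or disturb the things around it.

Things in the scene. Friction and masses are not known exactly. Their poses are not given: they have to be found in the camera images.
- box_green: grey battery radio switch box with the green rocker, loose on the worktop on rubber feet, 80 mm (its x) by 104 mm (its y), top face 43 mm and bezel 48 mm high, about 0.5 kg; origin at the centre of its underside, z up; the rocker lies along its x axis with the white dot at the -x end
- rocker_green (a joint): tilt of the green rocker (a paddle 57 mm long, 34 mm wide, pivoted at its middle 50 mm above the worktop): +0.2 rad = ON, dotted end fully up; -0.2 rad = OFF, dotted end fully down; starts at +0.15 to +0.2; stiff by friction (about 3 N on the dot moves it) and stays where it is left; hard stops at both ends
- dot_green (a point): centre of the white dot, 14 mm across, on the upper face of the green rocker, 18.5 mm from the pivot toward the box's -x side; about 60 mm above the worktop when ON, 53 mm when OFF; pressing it straight down turns the rocker OFF
- box_yellow: grey battery radio switch box with the yellow rocker, loose on the worktop on rubber feet, 80 mm (its x) by 104 mm (its y), top face 43 mm and bezel 48 mm high, about 0.5 kg; origin at the centre of its underside, z up; the rocker lies along its x axis with the white dot at the -x end
- rocker_yellow (a joint): tilt of the yellow rocker (a paddle 57 mm long, 34 mm wide, pivoted at its middle 50 mm above the worktop): +0.2 rad = ON, dotted end fully up; -0.2 rad = OFF, dotted end fully down; starts at +0.15 to +0.2; stiff by friction (about 3 N on the dot moves it) and stays where it is left; hard stops at both ends
- dot_yellow (a point): centre of the white dot, 14 mm across, on the upper face of the yellow rocker, 18.5 mm from the pivot toward the box's -x side; about 60 mm above the worktop when ON, 53 mm when OFF; pressing it straight down turns the rocker OFF
- box_red: grey battery radio switch box with the red rocker, loose on the worktop on rubber feet, 80 mm (its x) by 104 mm (its y), top face 43 mm and bezel 48 mm high, about 0.5 kg; origin at the centre of its underside, z up; the rocker lies along its x axis with the white dot at the -x end
- rocker_red (a joint): tilt of the red rocker (a paddle 57 mm long, 34 mm wide, pivoted at its middle 50 mm above the worktop): +0.2 rad = ON, dotted end fully up; -0.2 rad = OFF, dotted end fully down; starts at +0.15 to +0.2; stiff by friction (about 3 N on the dot moves it) and stays where it is left; hard stops at both ends
- dot_red (a point): centre of the white dot, 14 mm across, on the upper face of the red rocker, 18.5 mm from the pivot toward the box's -x side; about 60 mm above the worktop when ON, 53 mm when OFF; pressing it straight down turns the rocker OFF
- jar: clear jar of screws with a red lid, 68 mm across, 92 mm high, standing loose; origin at the centre of its underside
- tape: yellow tape measure, 36 x 82 x 67 mm, standing loose; origin at the centre of its underside
- roll: roll of masking tape, 98 mm across, 36 mm high, lying loose; origin at the centre of its underside
- pen: black and white marker, 138 mm long (its y), 18 mm high, lying loose; origin at the centre of its underside
- chest_corner (a point): a point on the near right upright corner of the black steel tool chest that stands fixed at the back left of the worktop, 362 mm high: it fills the space to the left (+y) of and beyond (+x) this point; keep arm and gripper clear of it when swinging over from the left
Not all that is in view belongs to the job. Leave any orange look-alike of the box_yellow alone.

How it is judged:
By the outcome, as a careful person would: the job done as asked, in the order asked, and still so for the second after the job is handed in, with the robot touching nothing.
It also fails if it takes over 29 s, if anything falls off the work surface, if the arm or the gripper's body presses on something with over 40 N, if the wrist force passes 120 N, or if a joint passes its speed limit or range.

## Working session

There is one attempt and no reset: what is moved stays moved. The work goes in short steps, Python scripts to look and compute and a tool call to move; the robot and the scene stay as the last step left them, time stands still between calls to the robot, and variables do not carry over. Pictures are saved under pics/ and viewed, at most 10 in all, crops included, and the job is handed in when it is done.

```bash
mkdir -p pics; python3 - <<'E'
from bench import *
import cv2,numpy as np
for n in("top","side"):
    s=snapshot(n); cv2.imwrite(f"pics/{n}0.png",s["color"]); print(n,s["fx"],s["cx"],s["cy"],np.round(s["extrinsics"],3).tolist())
o=get_obs(); print(o["time"],o["tool_pos"],o["ee_rot"],o["width"])
E
```

```text
top 421.75092601388894 281.4815387043099 209.43081486781082 [[0.353, -0.935, -0.001, -0.238], [-0.882, -0.333, -0.333, 0.507], [0.311, 0.118, -0.943, 1.252], [0.0, 0.0, 0.0, 1.0]]
side 466.8567310150018 283.1562664646655 205.0134864592884 [[0.971, -0.24, 0.001, -0.506], [-0.142, -0.578, -0.803, 0.191], [0.194, 0.78, -0.595, 1.342], [0.0, 0.0, 0.0, 1.0]]
0.1 [0.12993104 0.53391869 0.2044348 ] [-3.13963207e+00 -2.01162115e-04  2.90281354e+00] 0.0940473260326468
```

View pics/top0.png

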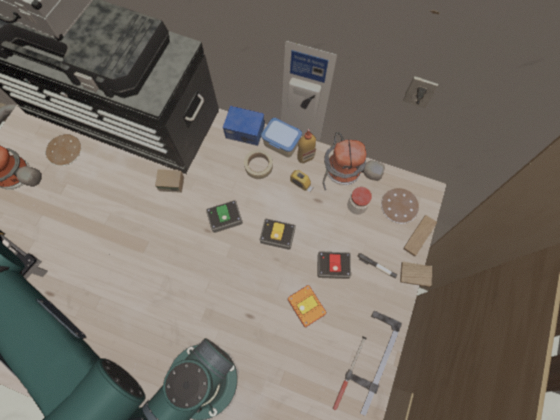

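View pics/side0.png

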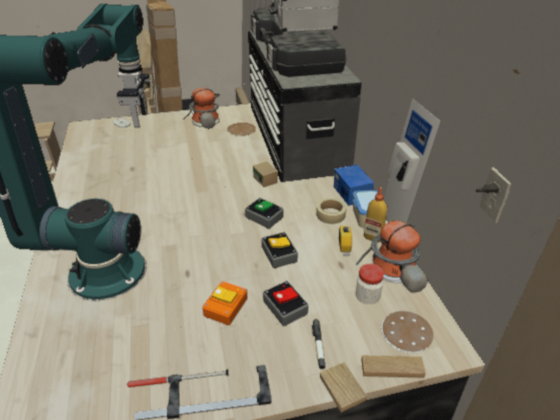

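The top view shows the green box at (224,214), yellow at (278,233), red at (335,265) and the orange look-alike at (307,306). In the side view, green is at (264,210). Only the box at (224,214) top / (264,210) side has a green rocker, so that is my choice. Next is a close crop of it from both views.

```bash
python3 - <<'E'
import cv2,numpy as np
a=cv2.imread("pics/top0.png")[190:240,194:254]; b=cv2.imread("pics/side0.png")[185:235,234:294]
f=lambda x:cv2.resize(x,None,fx=6.5,fy=6.5,interpolation=cv2.INTER_CUBIC)
cv2.imwrite("pics/crop0.png",np.hstack([f(a),f(b)]))
for n in("top","side"):
    im=cv2.imread(f"pics/{n}0.png").astype(int); g=(im[...,1]>im[...,2]+40)&(im[...,1]>im[...,0]+40)
    k,l,s,c=cv2.connectedComponentsWithStats(g.astype(np.uint8))
    print(n,[(s[i].tolist(),c[i].round(1).tolist()) for i in range(1,k) if s[i,4]>15])
E
```

```text
top [([217, 205, 13, 16, 115], [222.4, 211.7])]
side [([255, 200, 18, 11, 96], [263.7, 205.0])]
```

View pics/crop0.png

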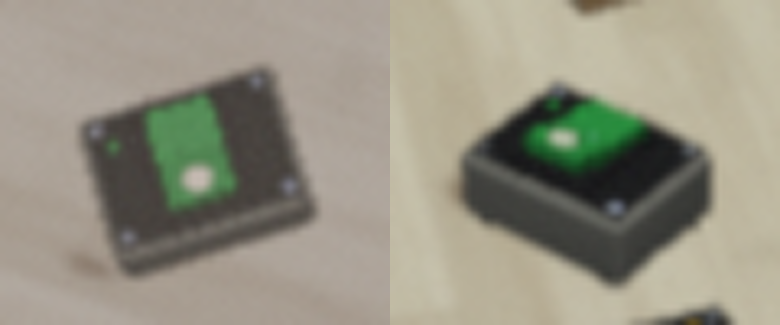

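The crop shows the green rocker with its white dot at top px ≈(224.0,217.0) and side px ≈(260.1,205.7), and the four screws of the top face. I'll triangulate these and check heights and sizes.

```bash
cat > h.py <<'E'
from bench import *
import numpy as np,cv2
def P(s): return np.array([[s["fx"],0,s["cx"]],[0,s["fy"],s["cy"]],[0,0,1]])@np.array(s["extrinsics"])[:3]
def ray(p,uv,z):  # intersect pixel ray with plane z
    A=p[:,:2]-0; M=np.c_[p[:,0],p[:,1],-np.array([uv[0],uv[1],1])]
    return np.r_[np.linalg.solve(M,-(p[:,2]*z+p[:,3]))[:2],z]
def tri(p,q,u,v):
    x=cv2.triangulatePoints(p,q,np.array(u,float).reshape(2,1),np.array(v,float).reshape(2,1))[:,0]; return x[:3]/x[3]
E
python3 - <<'E'
from h import *
np.set_printoptions(precision=4,suppress=True)
t,s=P(snapshot("top")),P(snapshot("side"))
d=lambda a,ox,oy:[a[0]/6.5+ox-.42,a[1]/6.5+oy-.42]
print("dot tri",tri(t,s,d((198,179),194,190),d((173,138),234,185)))
print("dot top z.06",ray(t,d((198,179),194,190),.06),"side",ray(s,d((173,138),234,185),.06))
sc=[ray(t,d(a,194,190),.044) for a in((97,132),(257,80),(290,186),(128,236))]
sd=[ray(s,d((a[0]-390,a[1]),234,185),.044) for a in((559,90),(692,150),(615,207))]
print(np.array(sc),np.mean(sc,0));print(np.array(sd), (sd[0]+sd[1])/2,"mid?")
y=(sc[0]+sc[3]-sc[1]-sc[2]);x=(sc[0]+sc[1]-sc[2]-sc[3])
print("yaw x",np.degrees(np.arctan2(x[1],x[0])),"yaw from y",np.degrees(np.arctan2(-y[0],y[1])),np.linalg.norm(x)/2,np.linalg.norm(y)/2)
print("chest corner-ish top base",ray(t,(186,172),0))
o=get_obs();print(o["time"],o["tool_pos"],o["ee_rot"],o["wrist_force"])
E
```

```text
dot tri [0.4769 0.124  0.0607]
dot top z.06 [0.4774 0.1242 0.06  ] side [0.4768 0.1249 0.06  ]
[[0.4866 0.1858 0.044 ]
 [0.5409 0.1212 0.044 ]
 [0.4945 0.0836 0.044 ]
 [0.4418 0.149  0.044 ]] [0.4909 0.1349 0.044 ]
[[0.487  0.1869 0.044 ]
 [0.5411 0.1208 0.044 ]
 [0.4939 0.0848 0.044 ]] [0.5141 0.1539 0.044 ] mid?
yaw x 39.18068786707401 yaw from y 39.45992549713239 0.058844097761767945 0.08422736778238894
chest corner-ish top base [0.5991 0.3299 0.    ]
0.2 [0.13   0.5341 0.2048] [-3.1403 -0.0001  2.9028] [ 0.5831 -0.1737  0.1549]
```

The dot triangulates to z = 0.0607 (should be about 0.060). The box centre is (0.491,0.135) with yaw 39.3°, which predicts the dot within 1 mm. The screw spacing suits an 80x104 box. I'll swing over at z≈0.2 with the fingers closing, then turn so the closed fingers lie across the rocker.

The manual's scale: shifts go in shares of 0.25 m and turns go in shares of 180 degrees. Converting my numbers, -0.024 m / 0.25 = -0.096, -0.018 m / 0.25 = -0.072.

Request:
run_rows(
  offsets=[
    [0, -0.048, -0.036, 0, 0],
    [0, -0.096, -0.072, 0, 0],
    [0, -0.096, -0.072, 0, 0],
    [0, -0.096, -0.072, 0, 0],
    [0, -0.096, -0.072, 0, 0],
    [0, -0.096, -0.072, 0, 0],
    [0, -0.096, -0.072, 0, 0],
    [0, -0.096, -0.072, 0, 0],
    [0, -0.096, -0.072, 0, 0],
    [0, -0.096, -0.072, 0, 0],
    [0, -0.096, -0.072, 0, 0],
    [0, -0.096, -0.072, 0, 0],
    [0, -0.096, -0.072, 0, 0],
    [0, -0.096, -0.072, 0, 0],
    [0, -0.096, -0.072, 0, 0],
    [0, -0.096, -0.072, 0, 0],
    [0, -0.096, -0.072, 0, 0],
    [0, -0.096, -0.072, 0, 0],
    [0, -0.048, -0.036, 0, 0],
    [0, 0, 0, 0, 0],
  ],
)

```text
time: 1.87
tool_pos: [0.4743, 0.1141, 0.205]
ee_rot: [-3.14, -0.0, 2.898]
wrist_force: [-0.1, -0.2, 0.8]
width: 0.0005
finger_force: 0.0
```

Request:
run_rows(
  offsets=[
    [0, 0, 0, 0, -0.0369],
    [0, 0, 0, 0, -0.0369],
    [0, 0, 0, 0, -0.0369],
    [0, 0, 0, 0, -0.0369],
    [0, 0, 0, 0, -0.0369],
    [0, 0, 0, 0, -0.0369],
    [0, 0, 0, 0, -0.0369],
    [0, 0, 0, 0, -0.036],
    [0, 0, 0, 0, 0],
    [0, 0, 0, 0, 0],
  ],
)

```text
time: 2.7
tool_pos: [0.4725, 0.1177, 0.2055]
ee_rot: [3.141, -0.0, -2.458]
wrist_force: [0.0, 0.2, -0.4]
width: 0.0005
finger_force: 0.0
```

```bash
cat > go.py <<'E'
from h import *
o=get_obs(); R=cv2.Rodrigues(np.zeros(3))[0]
from scipy.spatial.transform import Rotation as Q
R=Q.from_euler("xyz",o["ee_rot"]).as_matrix()
np.set_printoptions(precision=4,suppress=True)
b=np.array([np.cos(.686),np.sin(.686)]); g=np.r_[np.array([.477,.1238])-.002*b,.075]
print(o["time"],o["tool_pos"],o["ee_rot"],"F",o["wrist_force"],"w",o["width"],"to hover",R.T@(g-o["tool_pos"]),"yaw err",(.686+np.pi-o["ee_rot"][2]+np.pi)%(2*np.pi)-np.pi)
E
python3 go.py
```

```text
2.7 [0.4725 0.1177 0.2055] [ 3.1413 -0.     -2.4577] F [ 0.0295  0.24   -0.3727] w 0.0005239996868253733 to hover [-0.0054  0.0018  0.1305] yaw err 0.0020797528767211304
```

Scaled: 0.02 m / 0.25 = 0.08, 0.01 m / 0.25 = 0.04.

Request:
run_rows(
  offsets=[
    [0, -0.0216, 0.0072, 0.04, 0],
    [0, 0, 0, 0.08, 0],
    [0, 0, 0, 0.08, 0],
    [0, 0, 0, 0.08, 0],
    [0, 0, 0, 0.08, 0],
    [0, 0, 0, 0.08, 0],
    [0, 0, 0, 0.04, 0],
    [0, 0, 0, 0.04, 0],
    [0, 0, 0, 0, 0],
    [0, 0, 0, 0, 0],
    [0, 0, 0, 0, 0],
  ],
)

```text
time: 3.62
tool_pos: [0.4772, 0.1224, 0.0766]
ee_rot: [-3.141, 0.002, -2.456]
wrist_force: [-0.1, 0.5, -0.0]
width: 0.0007
finger_force: 0.0
```

```bash
python3 go.py; python3 - <<'E'
from h import *
f=lambda x:cv2.resize(x,None,fx=5,fy=5,interpolation=cv2.INTER_CUBIC)
a=snapshot("side")["color"][165:245,224:304]; b=snapshot("top")["color"][175:255,184:264]
cv2.imwrite("pics/hov.png",np.hstack([f(a),f(b)]))
E
```

```text
3.6167 [0.4772 0.1224 0.0766] [-3.1405  0.002  -2.4557] F [-0.1036  0.4667 -0.016 ] w 0.000729302894614728 to hover [0.0012 0.0012 0.0016] yaw err 7.339436866615756e-05
```

View pics/hov.png

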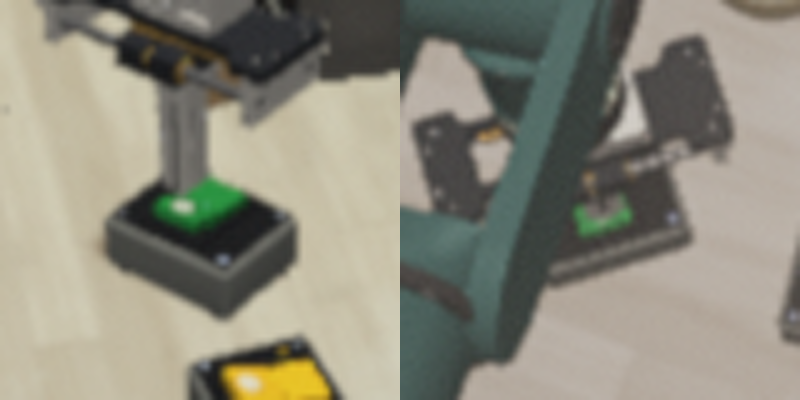

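The side crop shows the closed fingertips at (185,190), directly above the white dot at (183,207); everything around is clear. Now a slow press.

Scaled: 0.004 m / 0.25 = 0.016, 0.003 m / 0.25 = 0.012.

Request:
run_rows(
  offsets=[
    [0, 0.0048, 0.0048, 0.016, 0],
    [0, 0, 0, 0.016, 0],
    [0, 0, 0, 0.012, 0],
    [0, 0, 0, 0.008, 0],
    [0, 0, 0, 0.004, 0],
    [0, 0, 0, 0.004, 0],
    [0, 0, 0, 0.004, 0],
    [0, 0, 0, 0.004, 0],
    [0, 0, 0, 0.004, 0],
    [0, 0, 0, 0, 0],
    [0, 0, 0, 0, 0],
  ],
)

```text
time: 4.63
tool_pos: [0.4748, 0.1225, 0.0574]
ee_rot: [-3.141, 0.001, -2.455]
wrist_force: [-1.1, -0.3, 2.1]
width: 0.0007
finger_force: 0.8
```

```bash
python3 go.py
```

```text
4.6333 [0.4748 0.1225 0.0574] [-3.1414  0.0006 -2.4554] F [-1.0831 -0.2657  2.075 ] w 0.0007050663662406154 to hover [-0.0006 -0.0004 -0.0176] yaw err -0.0001608295752895117
```

Contact at about 2 N and the rocker is tipping. I'll continue in small steps and watch for the stop.

Scaled: 0.001 m / 0.25 = 0.004.

Request:
run_rows(
  offsets=[
    [0, 0, 0, 0.004, 0],
    [0, 0, 0, 0.004, 0],
    [0, 0, 0, 0.004, 0],
    [0, 0, 0, 0, 0],
    [0, 0, 0, 0, 0],
  ],
)

```text
time: 5.05
tool_pos: [0.4745, 0.1222, 0.0546]
ee_rot: [-3.141, -0.0, -2.455]
wrist_force: [-2.0, -1.7, 4.6]
width: 0.0005
finger_force: 2.2
```

Request:
run_rows(
  offsets=[
    [0, 0, 0, 0.002, 0],
    [0, 0, 0, 0.002, 0],
    [0, 0, 0, 0, 0],
    [0, 0, 0, 0, 0],
  ],
)

```text
time: 5.38
tool_pos: [0.4745, 0.1222, 0.0538]
ee_rot: [-3.141, -0.0, -2.455]
wrist_force: [-2.1, -1.9, 6.4]
width: 0.0005
finger_force: 3.0
```

Scaled: 0.0005 m / 0.25 = 0.002.

Request:
run_rows(
  offsets=[
    [0, 0, 0, 0.002, 0],
    [0, 0, 0, 0.002, 0],
    [0, 0, 0, 0, 0],
    [0, 0, 0, 0, 0],
  ],
)

```text
time: 5.72
tool_pos: [0.4745, 0.1222, 0.0536]
ee_rot: [-3.141, -0.0, -2.455]
wrist_force: [-5.0, -3.2, 8.9]
width: 0.0002
finger_force: 4.8
```

Request:
run_rows(
  offsets=[
    [0, 0, 0, 0.002, 0],
    [0, 0, 0, 0.002, 0],
    [0, 0, 0, 0, 0],
    [0, 0, 0, 0, 0],
  ],
)

```text
time: 6.05
tool_pos: [0.4746, 0.1222, 0.0535]
ee_rot: [-3.141, -0.0, -2.455]
wrist_force: [-6.3, -3.8, 13.0]
width: 0.0003
finger_force: 6.8
```

The tip holds at 0.0535 while the force climbs to 13 N, so the rocker is at its stop. I'll lift clear and swing back to look.

Scaled: -0.03 m / 0.25 = -0.12, -0.02 m / 0.25 = -0.08.

Request:
run_rows(
  offsets=[
    [0, 0, 0, -0.004, 0],
    [0, 0, 0, -0.004, 0],
    [0, 0, 0, -0.008, 0],
    [0, 0, 0, -0.016, 0],
    [0, 0, 0, -0.04, 0],
    [0, 0, 0, -0.08, 0],
    [0, 0, 0, -0.12, 0],
    [0, 0, 0, -0.12, 0],
    [0, 0, 0, -0.12, 0],
    [0, 0, 0, -0.08, 0],
    [0, 0.08, 0.08, 0, 0],
    [0, 0.08, 0.08, 0, 0],
    [0, 0.08, 0.08, 0, 0],
    [0, 0.08, 0.08, 0, 0],
    [0, 0.08, 0.08, 0, 0],
    [0, 0.08, 0.08, 0, 0],
    [0, 0.04, 0.04, 0, 0],
    [0, 0, 0, 0, 0],
  ],
)

```text
time: 7.55
tool_pos: [0.29, 0.1412, 0.2005]
ee_rot: [-3.141, 0.003, -2.453]
wrist_force: [0.6, -0.0, -0.3]
width: 0.0008
finger_force: 0.0
```

```bash
python3 - <<'E'
from h import *
f=lambda x:cv2.resize(x,None,fx=5,fy=5,interpolation=cv2.INTER_CUBIC)
s=snapshot("side")["color"]; t=snapshot("top")["color"]
cv2.imwrite("pics/end.png",np.hstack([f(s[165:245,224:304]),f(t[175:255,184:264])])); cv2.imwrite("pics/full.png",t)
E
```

```text
(no output)
```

View pics/end.png

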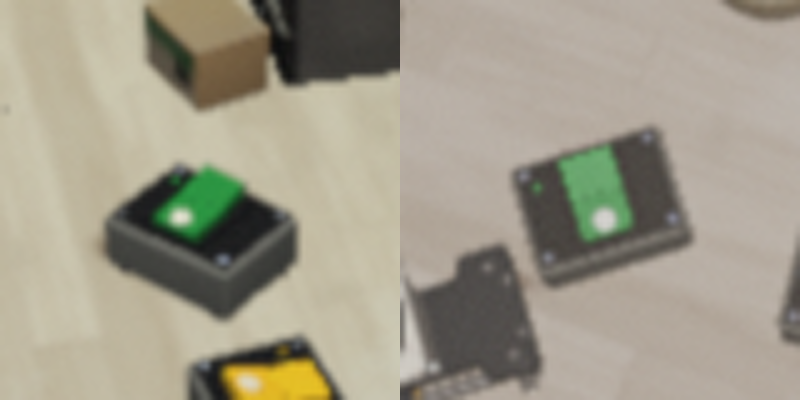

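The dotted end is now down and the far end is up: dot at side crop (180,216), top crop (604,219). The box hasn't moved. One numeric check on dot height, then I'll hand in.

```bash
python3 - <<'E'
from h import *
t,s=P(snapshot("top")),P(snapshot("side"))
p=tri(t,s,(204/5+184-.4,219/5+175-.4),(180/5+224-.4,216/5+165-.4)); print(p)
if abs(p[2]-.053)<.003: print(close_job())
E
```

```text
[0.47471735 0.12281519 0.05411929]
the job is handed in; nothing more can be done
None
```

The green rocker is switched OFF: its white dot measured 54 mm high against an expected 53 mm, the hand was clear, the box looked unmoved, and the job is handed in (the yellow and red switches were not approached or rechecked).

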